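# Push a drum-block blank home onto the jig's presence switch

### The arm

A 6-joint arm with a two-finger parallel gripper is mounted at the origin on the work surface. World frame = base frame: x ahead of the robot, y to its left, z up, the work surface at z = 0. Lengths are in m, angles in rad, forces in N, time in s.
With the tool pointing down it reaches from about 0.275 to 0.75 m from the base axis. Payload 10.2 kg.
Tool frame: the origin (TCP) lies midway between the tips of the shut fingers; the grasp point (between the pads) lies 19 mm behind it (env.hold_point_z is the distance from the TCP to the grasp point, in m); z points along the fingers, y is the line along which they close (so a half turn about z gives the same grasp; the last joint's range is limited). The gripper opens to 85 mm and grips with 20 to 120 N. Pads are 22 mm wide; open, the fingers measure 114 mm over their backs; the gripper's body (76 mm by 85 mm) begins 54 mm behind the grasp point. The pads swing forward as they close: fully open they stand 13 mm farther back than shut.
Start: joints at [1.072, 0.313, 1.498, -0, 1.331, -0.223], TCP at [0.143, 0.505, 0.231] pointing down, gripper open.
Joint ranges: [-2.94, 2.94], [-0.97, 2.17], [0.19, 2.56], [-1.23, 4.37], [0.02, 3.11], [-2.88, 2.88]. Speed limits (rad/s): [2.39, 2.39, 3.01, 3.14, 3.14, 3.14].

### API

Orientations are given as a unit quaternion [x, y, z, w].
In Python, from bench import env, kinematics, monitor, eyes, job gives the robot as it stands. The module is installed in compiled form; this text tells all that it offers. Calls block until the motion is done:
- env.reach(position, orientation): joint-space move of the TCP to a pose.
- env.movel(position, velocity=0.15, frame=None, guard=None): straight line of the TCP; frame=None keeps the orientation; velocity is the mean speed in m/s. With guard (N) it stops when the force on the tool has changed by that much, and returns True; else False.
- env.set_joints(angles): joint-space move.
- env.release() and env.close_gripper(effort=None): open the fingers fully, or close them until they stop; effort is the grip in N (None keeps the last).
- env.hold(seconds).
- kinematics.ik(position, orientation): joint angles nearest the present ones, or None.
- monitor.sense(): the state.
- eyes.grab_frame(name): name is "side" or "top" or "wrist"; returns a dict with "frame" (384x512x3 uint8, red, green, blue), "mtx" (3x3 intrinsics, pixels), "view" (4x4, takes a point from world to camera coordinates). Camera axes: x right, y down, z forward; pixel columns grow to the right and rows downward; lengths in m; the calibration is good to about 2 mm. The wrist camera is an equidistant fisheye: a pixel r from the principal point sees the ray r / f radians off the axis. A picture is of the moment at which its call begins. There is no depth.
A pose or a line that the arm cannot do raises env.MotionError and nothing moves.
- job.hand_in(): hands the job in; it is judged then, once.
The state is a dict: "clock": time; "joints": joint angles; "qvel": joint speeds; "joint_efforts": joint torques, N m; "position": TCP position; "ee_rot": TCP orientation; "contact_force": force on the tool from outside, world axes, zero at the start; "ft_torque": the same for the moment, N m; "finger_gap": opening from 0.0 (shut) to 1.0 (fully open); "gripper_force": force on a finger pad.
Only numpy, scipy, OpenCV 4.12 (cv2) and the standard library are available. Lean on these libraries where they do the work, as an engineer would, in place of code of your own. Each camera call takes 0.05 s, during which the arm holds its last target. There are 200 camera calls.

### The job

Load the routing jig: push the loose hardwood blank across the jig's board until its whole long edge is flush against the fence, while it is still clear of the switch lever; then slide it along the fence until its end has pressed the hinged switch lever in and sits fully home against the stop. Bring it up to fence and stop gently, without ramming it, leave it lying flat there and let go, and do not shift the other things on the board and the bench.

Things in the scene. Friction and masses are not known exactly. Their poses are not given: they have to be found in the camera images.
- jig: Fixed plywood board, 240 (x) by 440 (y) by 18 mm thick; origin at the centre of its underside, on the bench, so its top is 18 mm higher. Its y axis runs along the fence, towards the stop; its +x side is far from the robot. With the blank flush on the fence, the blank's centre is at x = +25 mm in this frame.
- fence_face (a point): Middle of the fence's guiding face, at board level (jig x = +75 mm, y = 0; same axes as the jig). The fence is an aluminium bar on the board's far side, 22 mm high, 420 mm long; its face looks to jig -x.
- stop_mid (a point): NOT the stop's true place: the middle of its setting range, at board level (jig x = 25, y = 140 mm). The stop is an aluminium fork 26 mm high, clamped in a slot; its two pads (18 mm wide, at jig x = -12 and 62 mm) face jig -y, the switch lever between them. The pads' faces lie up to 30 mm either way along jig y from this point; the setting is not measured. It is rigid.
- switch_lever (a joint): Angle (rad) of the hinged presence-switch lever between the stop's pads: steel strip 42 mm long with a 12 mm roller, upright pin, 13 mm above the board. 0 = free, roller 23 mm proud of the pads; about 0.6 = blank against the pads; the switch trips at 0.5, blank about 4 mm off the pads. A light spring (under 1 N) pushes it out; the blank's friction on the board holds against it.
- blank_center (a point): The blank: loose hardwood block, 100 (its x) by 170 (its y) by 28 mm high, about 0.34 kg, pencil lines on top, flat on the board; this is its centre, 14 mm above the board. Too wide to grip, it slides when pushed. It starts with its y axis within 0.2 rad of the jig's, its centre 20 to 42 mm short of its place on the fence, clear of the lever, with nothing between it and the fence.
- offcut_a: Loose wood offcut 45 x 30 x 20 mm on the near left corner of the board; origin at its underside. Leave alone.
- offcut_b: Loose wood offcut 30 x 24 x 16 mm on the near right corner of the board; origin at its underside. Leave alone.
- pencil: Carpenter's pencil, 8 x 150 x 8 mm, on the board behind the fence, along it; origin at its underside. Leave alone.
- glue: White glue bottle, 64 mm across, 170 mm tall, on the bench to the left; origin under its base. Leave alone.
- mallet: Hammer lying on the bench to the right. Leave alone.
- screwdriver: Screwdriver lying on the bench to the left. Leave alone.
- screw_jar: Glass jar with steel cap, 70 mm across, 80 mm tall, on the bench to the right; origin under its base. Leave alone.
- tape_roll: Round cardboard disc, 90 mm across, 25 mm high, on the bench to the right; origin under its base. Leave alone.
- blank: The same blank; origin at the centre of its underside.
Things that resemble listed ones, but are neither listed nor needed, are in the scene too. What is shaped like the blank but orange or purple is not meant.

How it is judged:
On the way, in this order (a step that is already met when the one before it is completed fails the run):
1. the blank is flush against the fence with the lever still free (x of blank_center in the frame of jig above 0.0215 m and angle between the y axis of blank_center and the y axis of jig, either way round below 0.03 rad and value of joint switch_lever below 0.1 rad), for 0.2 s.
2. its end has pressed the lever in (x of blank_center in the frame of jig above 0.0215 m and angle between the y axis of blank_center and the y axis of jig, either way round below 0.03 rad and value of joint switch_lever above 0.5 rad), for 0.2 s.
At the end, for the whole second after the job is handed in: The blank lies flat and still on the board, its centre within 3.5 mm of where the fence puts it and its long edge within 0.03 rad of the fence, with the switch lever pressed beyond 0.5 rad (end face within about 4 mm of the stop) (all of step 2 and angle between blank_center's own z axis and vertical below 0.03 rad and z of blank_center in the frame of jig below 0.036 m and linear speed of blank below 0.01 m/s); the robot touches nothing.
It fails at once if the blank is rammed against the jig (more than 45 N between them) (contact force between blank and jig above 45 N).
It fails at once if a bystander is shifted by more than 30 mm (distance of any of offcut_a, offcut_b, pencil, glue, mallet, screwdriver, screw_jar, tape_roll from where it was at the start of the episode above 0.03 m).
It also fails if it takes over 54 s, if anything falls off the work surface, if the arm or the gripper's body presses on something with over 40 N, if the wrist force passes 120 N, or if a joint passes its speed limit or range.

## Working session

There is one attempt and no reset: what is moved stays moved. The work goes in short steps, each a Python script; the robot and the scene stay as the last script left them, time stands still between calls to the robot, and variables do not carry over. Pictures are saved under pics/ and viewed, at most 10 in all, crops included, and the job is handed in when it is done.

```bash
mkdir -p pics
python3 - <<'E'
from bench import env, kinematics, monitor, eyes, job
import cv2, numpy as np
for n in("top","side"):
    f=eyes.grab_frame(n); cv2.imwrite(f"pics/{n}0.png",f["frame"][:,:,::-1]); np.savez(f"pics/{n}0.npz",**f)
    print(n,f["mtx"].round(1).tolist(),f["view"].round(3).tolist())
s=monitor.sense();print(s["clock"],s["position"],s["ee_rot"],s["contact_force"])
E
```

```text
top [[464.9, 0.0, 256.0], [0.0, 464.9, 185.0], [0.0, 0.0, 1.0]] [[0.004, -1.0, -0.027, -0.005], [-0.989, -0.0, -0.145, 0.462], [0.145, 0.027, -0.989, 1.247], [0.0, 0.0, 0.0, 1.0]]
side [[490.6, 0.0, 260.3], [0.0, 490.6, 191.2], [0.0, 0.0, 1.0]] [[-0.964, -0.267, -0.015, 0.433], [-0.12, 0.482, -0.868, 0.099], [0.239, -0.835, -0.496, 1.388], [0.0, 0.0, 0.0, 1.0]]
0.1 [0.14288406 0.50494014 0.23079547] [ 1.37481317e-01  9.90504185e-01 -5.56764949e-04 -1.91883165e-04] [ 0.07179435 -0.65233467 -0.65264078]
```

View pics/top0.png

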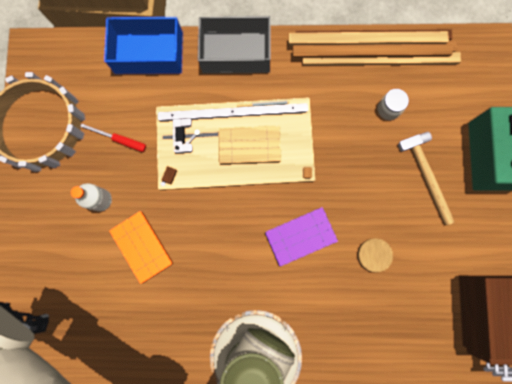

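View pics/side0.png

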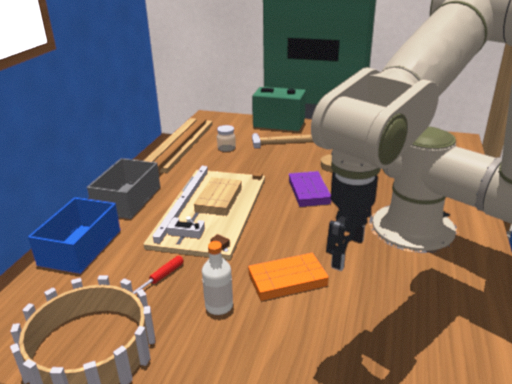

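The top view shows three blank-like shapes: the wooden one on the board at (250,146), an orange one at (140,247) and a purple one at (301,237). I choose the wooden one, since it has pencil lines and lies on the board. The fence is along the board's top edge at (235,110). The stop and lever are on the left at (182,136), and the offcuts are at (169,176) and (307,172). Next I'll check a close crop.

```bash
cat > h.py <<'E'
import numpy as np, cv2
def ray(f,uv,z):
    K,V=f["mtx"],f["view"]; R,t=V[:3,:3],V[:3,3]
    uv=np.atleast_2d(uv).astype(float)
    d=np.c_[(uv-K[:2,2])/[K[0,0],K[1,1]],np.ones(len(uv))]@R
    c=-R.T@t
    return c+d*((z-c[2])/d[:,2])[:,None]
def proj(f,p):
    p=np.atleast_2d(p); q=p@f["view"][:3,:3].T+f["view"][:3,3]; q=q@f["mtx"].T
    return q[:,:2]/q[:,2:]
E
python3 - <<'E'
import numpy as np, cv2
from h import *
f=np.load("pics/top0.npz"); im=f["frame"]
c=im[88:200,145:325]; cv2.imwrite("pics/crop1.png",cv2.resize(c,None,fx=4,fy=4,interpolation=cv2.INTER_CUBIC)[:,:,::-1])
hsv=cv2.cvtColor(im,cv2.COLOR_RGB2HSV)
for p in [(230,180),(200,115),(290,150),(250,146),(235,150),(150,200),(330,150),(250,185)]: print(p,im[p[1],p[0]],hsv[p[1],p[0]])
E
```

```text
(230, 180) [251 236 179] [ 24  73 251]
(200, 115) [251 247 249] [165   4 251]
(290, 150) [252 238 181] [ 24  72 252]
(250, 146) [251 228 152] [ 23 101 251]
(235, 150) [249 220 147] [ 21 104 249]
(150, 200) [178 115  62] [ 14 166 178]
(330, 150) [181 118  63] [ 14 166 181]
(250, 185) [155 104  59] [ 14 158 155]
```

View pics/crop1.png

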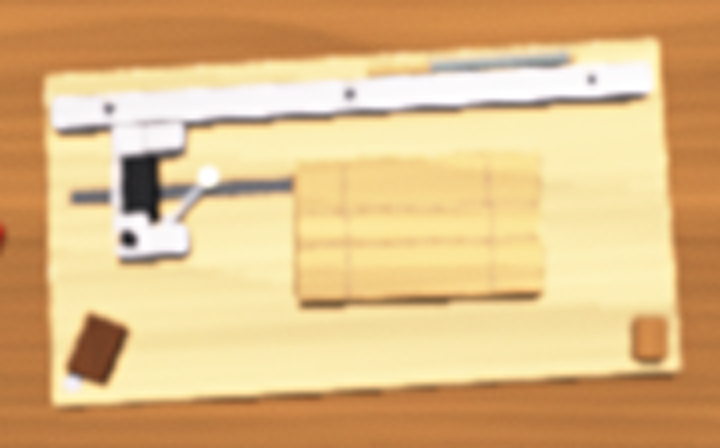

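The crop shows the wooden blank with crosshatched pencil lines at crop (297..541, 155..303). The fence face runs along crop (58,130)–(650,97), the pads' faces are near x≈187, and the roller is at (208,176). Next I'll measure these.

Run:
```python
from h import *
f=np.load("pics/top0.npz"); im=f["frame"]
P=lambda l:np.array(l)/4.+[145-.375,88-.375]
b=ray(f,P([(45,76),(660,40),(681,372),(54,405)]),.018); print("board",b.round(4).tolist())
print("sizes",[np.linalg.norm(b[i]-b[(i+1)%4]).round(4) for i in range(4)])
c=b.mean(0); yv=(b[0]-b[1]+b[3]-b[2])[:2]; a=np.arctan2(yv[1],yv[0])-np.pi/2; print("jig",c,a)
R=np.array([[np.cos(a),-np.sin(a)],[np.sin(a),np.cos(a)]])
J=lambda p:((p[:,:2]-c[:2])@R).round(4).tolist()
k=ray(f,P([(297,163),(541,155),(541,297),(297,303)]),.046)
print("blank",k.round(4).tolist(),[np.linalg.norm(k[i]-k[(i+1)%4]).round(4) for i in range(4)])
print("blank jig",J(k),J(k.mean(0)[None]))
print("fence top edge",J(ray(f,P([(58,130),(650,97)]),.018)))
print("pads",J(ray(f,P([(186,140),(188,240)]),.044)),"roller",J(ray(f,P([(208,176)]),.035)))
print("offcuts",J(ray(f,P([(98,348),(650,340)]),.037)))
# refined masks
hsv=cv2.cvtColor(im,cv2.COLOR_RGB2HSV); 
m=((hsv[...,1]>86)&(hsv[...,1]<140)&(hsv[...,2]>190)).astype(np.uint8); m[:100]=0
m=cv2.morphologyEx(m,cv2.MORPH_CLOSE,np.ones((5,5)));m=cv2.morphologyEx(m,cv2.MORPH_OPEN,np.ones((9,9)))
for q in cv2.findContours(m,0,1)[0]:
  if 1000<cv2.contourArea(q)<5000:
    r=cv2.minAreaRect(q); k=ray(f,cv2.boxPoints(r),.046); print("mask",r,J(k),J(k.mean(0)[None]))
```

```text
board [[0.692, 0.2858, 0.018], [0.7166, -0.1555, 0.018], [0.4765, -0.1671, 0.018], [0.4532, 0.271, 0.018]]
sizes [np.float64(0.442), np.float64(0.2404), np.float64(0.4387), np.float64(0.2393)]
jig [0.58456546 0.05854142 0.018     ] 0.054561897099834056
blank [[0.6193, 0.1, 0.046], [0.6245, -0.0696, 0.046], [0.5242, -0.0693, 0.046], [0.5202, 0.0985, 0.046]] [np.float64(0.1697), np.float64(0.1003), np.float64(0.1678), np.float64(0.0991)]
blank jig [[0.037, 0.0395], [0.0329, -0.1301], [-0.0672, -0.1243], [-0.0621, 0.0434]] [[-0.0149, -0.0429]]
fence top edge [[0.079, 0.2125], [0.0786, -0.211]]
pads [[0.0586, 0.1168], [-0.013, 0.1175]] roller [[0.0343, 0.1035]]
offcuts [[-0.0843, 0.1834], [-0.0997, -0.1976]]
mask ((301.84735107421875, 235.8489227294922), (39.63337707519531, 62.91898727416992), 66.50143432617188) [[-0.2517, -0.0739], [-0.1924, -0.233], [-0.2917, -0.2681], [-0.3499, -0.1107]] [[-0.2715, -0.1714]]
mask ((249.5, 148.5), (45.0, 63.0), 90.0) [[0.0439, 0.0417], [0.0338, -0.1333], [-0.0928, -0.1259], [-0.0832, 0.0466]] [[-0.0246, -0.0427]]
```

Measured sizes match the given ones: board 442×240 mm, blank 169×100 mm. The blank sits about 40 mm short of the fence, turned about -0.025 rad. I'll push at mid-edge with shut fingers and a force guard.

```bash
cat >> h.py <<'E'
A=0.0546; C=np.array([.5846,.0585])
Rz=np.array([[np.cos(A),-np.sin(A)],[np.sin(A),np.cos(A)]])
def W(x,y,z): return np.r_[C+Rz@[x,y],z]          # jig -> world
def Jg(p): return (np.atleast_2d(p)[:,:2]-C)@Rz   # world -> jig
from scipy.spatial.transform import Rotation
Q=(Rotation.from_euler("z",A)*Rotation.from_euler("y",np.pi)).as_quat()
E
python3 - <<'E'
from bench import env, kinematics, monitor, eyes, job
from h import *
print("glue",ray(np.load("pics/top0.npz"),[(85,195)],.1).round(3))
env.close_gripper(40)
env.reach(W(-.105,-.043,.25),Q)
env.movel(W(-.105,-.043,.030),velocity=.15)
s=monitor.sense();print(s["clock"],Jg(s["position"]),s["position"][2],s["contact_force"],s["finger_gap"])
f=eyes.grab_frame("wrist");cv2.imwrite("pics/w1.png",f["frame"][:,:,::-1])
E
```

```text
glue [[0.425 0.444 0.1  ]]
4.6333 [[-0.10463564 -0.04307445]] 0.0305753278026693 [-0.4278807  -0.43242853 -0.51467846] -0.004013974166949955
```

View pics/w1.png

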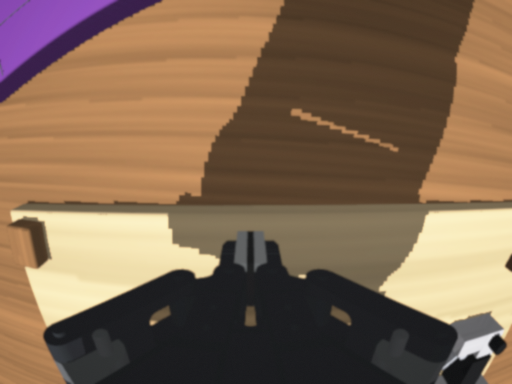

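The wrist view shows the shut fingertips at (250,250) over the board's near strip. The offcuts are well to the sides, at (30,243) and beyond the right edge. Now I'll push.

Run:
```python
from bench import env, kinematics, monitor, eyes, job
from h import *
def st(t):
    s=monitor.sense();print(t,round(s["clock"],2),Jg(s["position"]).round(4),(s["contact_force"][:2]@Rz).round(2))
g=env.movel(W(-.055,-.043,.030),velocity=.04,guard=7);st(g)
g=env.movel(W(-.025,-.043,.030),velocity=.012,guard=6);st(g)
env.hold(.3);st("hold")
f=eyes.grab_frame("top");np.savez("pics/top1.npz",**f)
c=f["frame"][88:200,145:325]; cv2.imwrite("pics/crop2.png",cv2.resize(c,None,fx=4,fy=4,interpolation=cv2.INTER_CUBIC)[:,:,::-1])
```

```text
False 6.08 [[-0.055 -0.043]] [-0.26  0.31]
True 7.67 [[-0.0351 -0.0428]] [ 0.24 -0.69]
hold 7.97 [[-0.0358 -0.0427]] [0.45 1.08]
```

View pics/crop2.png

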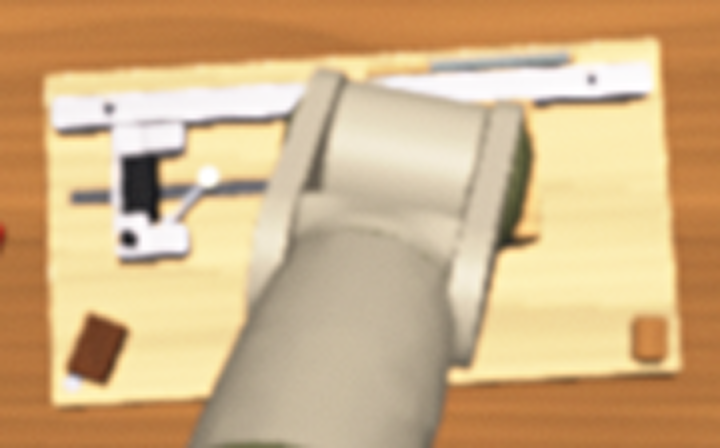

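The arm hides the blank (its end shows at crop (520,240)). The stop came at x = -35 mm, which is where flush contact was expected. I'll press again to confirm, then back off and look.

Run:
```python
from bench import env, kinematics, monitor, eyes, job
from h import *
def st(t):
    s=monitor.sense();print(t,round(s["clock"],2),Jg(s["position"]).round(4),(s["contact_force"][:2]@Rz).round(2))
g=env.movel(W(-.025,-.043,.030),velocity=.012,guard=10);st(g)
env.movel(W(-.06,-.043,.030),velocity=.1)
env.movel(W(-.06,-.043,.14),velocity=.2)
env.movel(W(-.02,-.20,.14),velocity=.2);st("up")
f=eyes.grab_frame("top");np.savez("pics/top2.npz",**f)
c=f["frame"][88:200,145:325]; cv2.imwrite("pics/crop3.png",cv2.resize(c,None,fx=4,fy=4,interpolation=cv2.INTER_CUBIC)[:,:,::-1])
```

```text
True 8.42 [[-0.035  -0.0426]] [-0.36  0.52]
up 10.47 [[-0.0202 -0.1991]] [-0.23  0.67]
```

View pics/crop3.png

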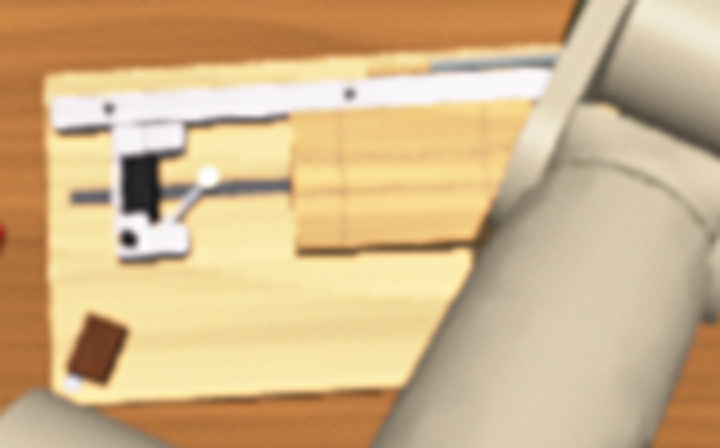

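The crop shows the blank's far edge along the fence (crop y≈112 at x=292) and the lever still free, with its roller at (208,176). Now I'll slide it from its -y end.

Run:
```python
from bench import env, kinematics, monitor, eyes, job
from h import *
def st(t):
    s=monitor.sense();print(t,round(s["clock"],2),Jg(s["position"]).round(4),(s["contact_force"][:2]@Rz).round(2))
env.movel(W(.020,-.175,.14),velocity=.2)
env.movel(W(.020,-.175,.030),velocity=.15)
g=env.movel(W(.021,-.135,.030),velocity=.04,guard=7);st(g)
g=env.movel(W(.023,-.080,.030),velocity=.03,guard=7);st(g)
g=env.movel(W(.0235,-.050,.030),velocity=.012,guard=6);st(g)
env.movel(W(.020,-.10,.030),velocity=.1)
env.movel(W(.020,-.10,.14),velocity=.2)
env.movel(W(-.04,-.24,.16),velocity=.25);st("up")
f=eyes.grab_frame("top");np.savez("pics/top3.npz",**f)
c=f["frame"][88:200,145:325]; cv2.imwrite("pics/crop4.png",cv2.resize(c,None,fx=4,fy=4,interpolation=cv2.INTER_CUBIC)[:,:,::-1])
```

```text
False 12.94 [[ 0.021 -0.135]] [0.15 0.88]
True 13.72 [[ 0.0208 -0.1199]] [-0.2  -0.51]
True 15.55 [[ 0.0204 -0.1102]] [-0.3   0.53]
up 17.27 [[-0.0399 -0.239 ]] [0.05 0.35]
```

View pics/crop4.png

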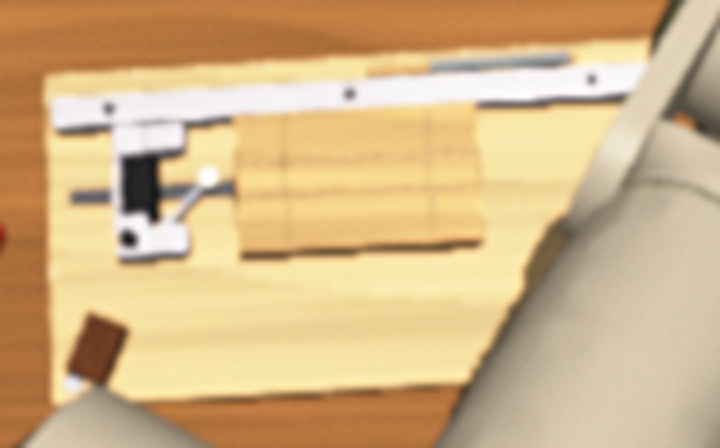

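The crop shows the blank still on the fence. Its left end is at x≈237, short of the roller at (208,176), so the guard tripped early. I'll measure where it is.

Run:
```python
from h import *
f=np.load("pics/top3.npz")
P=lambda l:np.array(l)/4.+[145-.375,88-.375]
k=ray(f,P([(235,115),(478,105),(482,241),(240,252)]),.046); J=Jg(k)
print(J.round(4),J.mean(0),[np.linalg.norm(k[i]-k[(i+1)%4]).round(4) for i in range(4)])
f=np.load("pics/top2.npz");print(Jg(ray(f,P([(292,112),(297,250)]),.046)))
```

```text
[[ 0.074   0.0816]
 [ 0.0712 -0.0884]
 [-0.0258 -0.086 ]
 [-0.0241  0.0815]] [ 0.02385368 -0.00281292] [np.float64(0.17), np.float64(0.097), np.float64(0.1675), np.float64(0.098)]
[[ 0.07380825  0.04163717]
 [-0.02487074  0.0419687 ]]
```

The blank's end is at y = 81.5 mm and about 35 mm of travel remains. The sideways drift in my line jammed it against the fence. This time I'll push straight along y through the centre, with a guard of 12 N (limit 45 N).

Run:
```python
from bench import env, kinematics, monitor, eyes, job
from h import *
def st(t):
    s=monitor.sense();print(t,round(s["clock"],2),Jg(s["position"]).round(4),(s["contact_force"][:2]@Rz).round(2))
env.movel(W(.025,-.135,.14),velocity=.25)
env.movel(W(.025,-.135,.030),velocity=.15)
g=env.movel(W(.025,-.113,.030),velocity=.03,guard=8);st(g)
g=env.movel(W(.025,-.088,.030),velocity=.02,guard=12);st(g)
if not g:
    g=env.movel(W(.025,-.060,.030),velocity=.012,guard=12);st(g)
env.movel(W(.022,-.12,.030),velocity=.1)
env.movel(W(.022,-.12,.14),velocity=.2)
env.movel(W(-.04,-.24,.16),velocity=.25);st("up")
f=eyes.grab_frame("top");np.savez("pics/top4.npz",**f)
c=f["frame"][88:200,145:325]; cv2.imwrite("pics/crop5.png",cv2.resize(c,None,fx=4,fy=4,interpolation=cv2.INTER_CUBIC)[:,:,::-1])
```

```text
False 19.74 [[ 0.025  -0.1131]] [ 0.95 -0.07]
False 21.14 [[ 0.025 -0.088]] [-0.26 -1.47]
False 23.62 [[ 0.0253 -0.0615]] [  0.32 -10.71]
up 25.77 [[-0.0399 -0.2391]] [ 0.48 -0.17]
```

View pics/crop5.png

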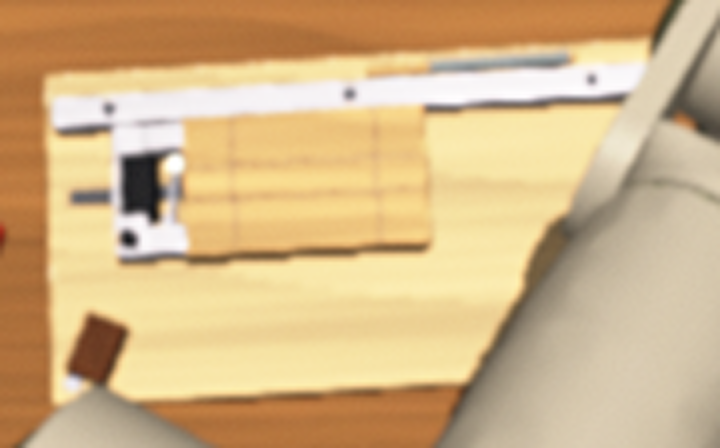

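The crop shows the blank's end against both pads (x≈187), the lever folded in with its roller at (174,163), and the long edge on the fence. The 10.7 N load agrees with contact at the stop. I'll press gently on the side to make sure it is flush, then measure.

Run:
```python
from bench import env, kinematics, monitor, eyes, job
from h import *
def st(t):
    s=monitor.sense();print(t,round(s["clock"],2),Jg(s["position"]).round(4),(s["contact_force"][:2]@Rz).round(2))
env.movel(W(-.07,.03,.14),velocity=.25)
env.movel(W(-.07,.03,.030),velocity=.15)
g=env.movel(W(-.045,.03,.030),velocity=.04,guard=7);st(g)
g=env.movel(W(-.028,.03,.030),velocity=.01,guard=7);st(g)
env.movel(W(-.07,.03,.030),velocity=.1)
env.movel(W(-.07,.03,.16),velocity=.2)
env.movel(W(-.06,-.24,.18),velocity=.25);env.hold(.3);st("up")
f=eyes.grab_frame("top");np.savez("pics/top5.npz",**f)
c=f["frame"][88:200,145:325]; cv2.imwrite("pics/crop6.png",cv2.resize(c,None,fx=4,fy=4,interpolation=cv2.INTER_CUBIC)[:,:,::-1])
```

```text
False 28.73 [[-0.0452  0.03  ]] [-0.01  0.59]
True 29.77 [[-0.0353  0.03  ]] [-0.2  -0.39]
up 32.6 [[-0.0599 -0.2395]] [ 0.04 -0.38]
```

View pics/crop6.png

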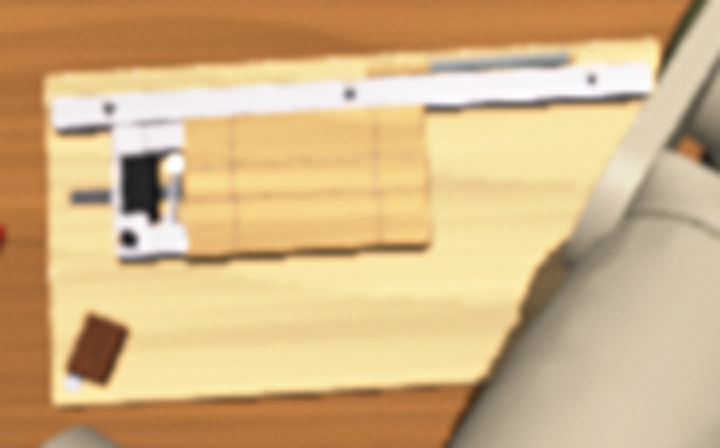

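The blank is unchanged: its end is on the pads, its edge is on the fence, and the side press stopped at the same x as when it was first flush. From the pixels the lever has turned about 0.6 rad, so I'm handing in.

```bash
python3 -c "
from bench import job
print(job.hand_in())"
```

```text
the job is handed in; nothing more can be done
None
```

I handed the job in with the blank flush on the fence and home against the stop, the lever pressed in about 0.6 rad by the images, and the arm clear; the hand-in returned no verdict.

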